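# Drop drying canisters into spool cores

### The arm

A 7-joint arm with a two-finger parallel gripper is mounted at the origin on the work surface. World frame = base frame: x ahead of the robot, y to its left, z up, the work surface at z = 0. Lengths are in mm, angles in rad, forces in N, time in s.
With the tool pointing down it reaches from about 400 to 875 mm from the base axis. Payload 19.3 kg.
Tool frame: the origin (TCP) lies at the very end of the fingers, on their centre line; the grasp point (between the pads) lies 19 mm behind it (grip_point_offset is the z of the grasp point in the tool frame, in mm); z points along the fingers, y is the line along which they close (so a half turn about z gives the same grasp; the last joint's range is limited). The gripper opens to 85 mm and grips with 20 to 120 N. Pads are 22 mm wide; open, the fingers measure 114 mm over their backs; the gripper's body (76 mm by 85 mm) begins 54 mm behind the grasp point. The pads swing forward as they close: fully open they stand 13 mm farther back than shut.
Start: joints at [1.041, 0.521, -0.036, 1.599, 0.021, 1.021, -0.113], TCP at [277.328, -560.093, 231.291] pointing down, gripper open.
Joint ranges: [-2.91, 2.91], [-0.3, 2.13], [-1.5, 1.42], [0.17, 2.43], [-1.26, 4.41], [0.16, 1.93], [-2.52, 2.52]. Speed limits (rad/s): [1.89, 1.89, 2.39, 2.39, 3.01, 3.01, 3.01].

### API

Orientations are given as a 3x3 rotation matrix whose columns are the frame's x, y, z axes.
In Python, from workcell import movep, movel, goto_joints, open_gripper, clamp, wait, inverse_kinematics, read_state, camera, PlanningError, finish_job, grip_point_offset gives the robot as it stands. Calls block until the motion is done:
- movep(position, orientation): joint-space move of the TCP to a pose.
- movel(position, frame=None, max_speed=150, guard=None): straight line of the TCP; frame=None keeps the orientation; max_speed is the mean speed in mm/s. With guard (N) it stops when the force on the tool has changed by that much, and returns True; else False.
- goto_joints(angles): joint-space move.
- open_gripper() and clamp(): open the fingers fully, or close them until they stop; the grip force is fixed at half the most.
- wait(seconds).
- inverse_kinematics(position, orientation): joint angles nearest the present ones, or None.
- read_state(): the state.
- camera(name): name is "scene" or "side" or "wrist"; returns a dict with "image" (420x560x3 uint8, blue, green, red), "range_z" (420x560 float32, mm along the optical axis (not along the pixel's ray), 0 where there is no reading), "fx", "fy", "cx", "cy" (pixels), "cam_to_world" (4x4, takes a point from camera to world coordinates). Camera axes: x right, y up, looking along -z (the intrinsics and any distortion apply to the point x, -y, -z); pixel columns grow to the right and rows downward; lengths in mm; the calibration is good to about 2 mm. A picture is of the moment at which its call begins.
A pose or a line that the arm cannot do raises PlanningError and nothing moves.
- finish_job(): hands the job in; it is judged then, once.
The state is a dict: "time": time; "qpos": joint angles; "qvel": joint speeds; "joint_efforts": joint torques, N m; "eef_pos": TCP position; "tool_rot": TCP orientation; "ft_force": force on the tool from outside, world axes, zero at the start; "torque": the same for the moment, N m; "finger_gap": finger opening in mm; "gripper_force": force on a finger pad.
Only numpy, scipy, OpenCV 4.12 (cv2) and the standard library are available. Lean on these libraries where they do the work, as an engineer would, in place of code of your own. Each camera call takes 0.05 s, during which the arm holds its last target. There are 200 camera calls.

### The job

Three small filament spools lie flat in a row on the packing bench, outside the carton; one already has its drying canister in its core. Drop one of the two drying canisters standing on the bench (white cylinders the height of a spool, with a perforated cap) into the empty core of each of the other two spools, so that each stands upright, cap up, fully down in its core. Do not shove the two empty spools about: they stay lying flat where they are.

Things in the scene. Friction and masses are not known exactly. Their poses are not given: they have to be found in the camera images.
- can_a_mid (a point): Centre (half-way up) of a drying canister standing on the bench: white plastic cylinder, 34 mm diameter, 60 mm high, dark perforations in the flat cap, about 50 g, z up out of the cap. Grip it anywhere round its side.
- can_b_mid (a point): Centre (half-way up) of a drying canister standing on the bench: white plastic cylinder, 34 mm diameter, 60 mm high, dark perforations in the flat cap, about 50 g, z up out of the cap. Either canister may go into either empty spool. Other parts up to 85 mm high stand in the same row along y, at least 100 mm away, centre to centre.
- spool_a_mouth (a point): Centre of the mouth of the core hole of an empty sample spool (brown cardboard flanges, white winding; 140 mm diameter, 60 mm high, 0.4 kg, loose) lying flat on the bench. On its axis, level with its top face, z up. The hole, 54 mm wide, goes right through to the bench. No room in it for fingers beside a canister: let go with the tips just above the spool.
- spool_b_mouth (a point): Centre of the mouth of the core hole of an empty sample spool (brown cardboard flanges, white winding; 140 mm diameter, 60 mm high, 0.4 kg, loose) lying flat on the bench. On its axis, level with its top face, z up. The hole, 54 mm wide, goes right through to the bench. The third spool, which has a canister in its core already, is not listed.
There are look-alikes about, which are no part of the job. What is shaped like the part that bears can_b_mid but green or red is not meant. Leave any pink look-alike of the part that bears spool_a_mouth alone.

How it is judged (in metres and radians):
On the way, in this order (a step that is already met when the one before it is completed fails the run):
1. one canister is down in the core of an empty spool (((horizontal distance between can_a_mid and spool_a_mouth below 0.016 m and z of can_a_mid in the frame of spool_a_mouth below -0.02 m and angle between can_a_mid's own z axis and vertical below 0.2 rad) or (horizontal distance between can_a_mid and spool_b_mouth below 0.016 m and z of can_a_mid in the frame of spool_b_mouth below -0.02 m and angle between can_a_mid's own z axis and vertical below 0.2 rad) or (horizontal distance between can_b_mid and spool_a_mouth below 0.016 m and z of can_b_mid in the frame of spool_a_mouth below -0.02 m and angle between can_b_mid's own z axis and vertical below 0.2 rad) or (horizontal distance between can_b_mid and spool_b_mouth below 0.016 m and z of can_b_mid in the frame of spool_b_mouth below -0.02 m and angle between can_b_mid's own z axis and vertical below 0.2 rad))), for 0.2 s.
2. the other canister is down in the other core ((((horizontal distance between can_a_mid and spool_a_mouth below 0.016 m and z of can_a_mid in the frame of spool_a_mouth below -0.02 m and angle between can_a_mid's own z axis and vertical below 0.2 rad) and (horizontal distance between can_b_mid and spool_b_mouth below 0.016 m and z of can_b_mid in the frame of spool_b_mouth below -0.02 m and angle between can_b_mid's own z axis and vertical below 0.2 rad)) or ((horizontal distance between can_a_mid and spool_b_mouth below 0.016 m and z of can_a_mid in the frame of spool_b_mouth below -0.02 m and angle between can_a_mid's own z axis and vertical below 0.2 rad) and (horizontal distance between can_b_mid and spool_a_mouth below 0.016 m and z of can_b_mid in the frame of spool_a_mouth below -0.02 m and angle between can_b_mid's own z axis and vertical below 0.2 rad)))), for 0.2 s.
At the end, for the whole second after the job is handed in: Each of the two listed spools has one of the two listed canisters in its core: canister centre within 16 mm of the core's axis and at least 20 mm below the spool's top face, upright cap up within 0.2 rad, at rest (under 0.02 m/s); both spools flat within 0.08 rad ((((horizontal distance between can_a_mid and spool_a_mouth below 0.016 m and z of can_a_mid in the frame of spool_a_mouth below -0.02 m and angle between can_a_mid's own z axis and vertical below 0.2 rad) and (horizontal distance between can_b_mid and spool_b_mouth below 0.016 m and z of can_b_mid in the frame of spool_b_mouth below -0.02 m and angle between can_b_mid's own z axis and vertical below 0.2 rad)) or ((horizontal distance between can_a_mid and spool_b_mouth below 0.016 m and z of can_a_mid in the frame of spool_b_mouth below -0.02 m and angle between can_a_mid's own z axis and vertical below 0.2 rad) and (horizontal distance between can_b_mid and spool_a_mouth below 0.016 m and z of can_b_mid in the frame of spool_a_mouth below -0.02 m and angle between can_b_mid's own z axis and vertical below 0.2 rad))) and linear speed of each of can_a, can_b below 0.02 m/s and angle between each of spool_a_mouth, spool_b_mouth's own z axis and vertical below 0.08 rad); the robot touches nothing.
It fails at once if one of the two empty spools is shoved or lifted more than 40 mm from where it lay (distance of any of spool_a_mouth, spool_b_mouth from where it was at the start of the episode above 0.04 m).
It also fails if it takes over 48 s, if anything falls off the work surface, if the arm or the gripper's body presses on something with over 40 N, if the wrist force passes 120 N, or if a joint passes its speed limit or range.

## Working session

There is one attempt and no reset: what is moved stays moved. The work goes in short steps, each a Python script; the robot and the scene stay as the last script left them, time stands still between calls to the robot, and variables do not carry over. Pictures are saved under pics/ and viewed, at most 10 in all, crops included, and the job is handed in when it is done.

```bash
ls; mkdir -p pics
python3 - <<'E'
from workcell import *
import cv2,numpy as np
a=camera("scene");b=camera("side")
for n,c in(("scene",a),("side",b)):
    cv2.imwrite(f"pics/{n}0.png",c["image"]);np.savez(f"{n}0.npz",**c)
    print(n,c["fx"],c["cx"],c["cy"],np.round(c["cam_to_world"],2).tolist(),(c["range_z"]>0).mean(),c.keys())
E
```

```text
pics
scene 401.4577236654172 280.1444088909424 210.05224773436402 [[0.6, -0.57, 0.55, 926.31], [0.8, 0.45, -0.4, -314.43], [-0.02, 0.68, 0.73, 657.68], [0.0, 0.0, 0.0, 1.0]] 0.9958630952380952 dict_keys(['image', 'range_z', 'fx', 'fy', 'cx', 'cy', 'cam_to_world'])
side 427.21671415929524 277.0581480399358 211.58467336866178 [[-1.0, 0.03, -0.06, 400.9], [-0.07, -0.71, 0.71, 622.91], [-0.02, 0.71, 0.71, 676.39], [0.0, 0.0, 0.0, 1.0]] 0.9958078231292516 dict_keys(['image', 'range_z', 'fx', 'fy', 'cx', 'cy', 'cam_to_world'])
```

View pics/scene0.png

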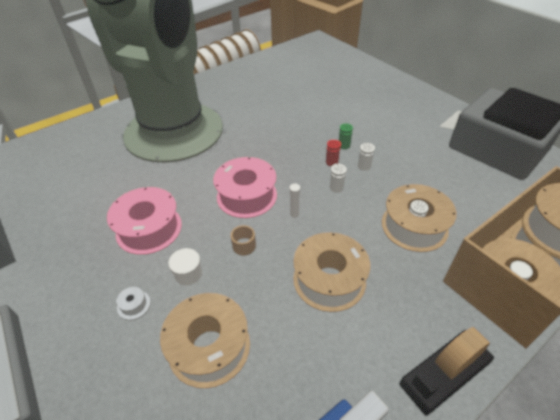

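View pics/side0.png

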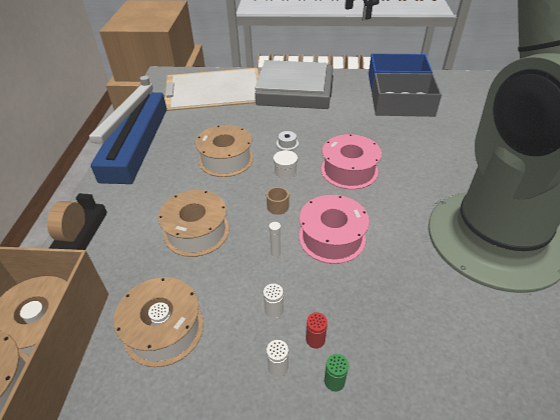

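Scene view: the perforated white canisters are at (338,172) and (367,152), and the empty brown spools at (204,335) and (332,265). The third spool, with its core filled, is at (419,208). In the side view the canisters are at (273,295) and (277,352), and the spools at (224,140) and (193,213).

Look-alikes to leave alone:
- Red cylinder at scene (333,152) and green cylinder at (346,135).
- Pink spools at (145,218) and (246,186).
- Thin white post at (295,198) and wide white puck at (184,262), neither with a perforated cap.

Only the two perforated white ones fit the description. Next I'll measure everything by rectifying to the z=60 plane, and make an enlarged crop.

```bash
cat > vis.py <<'E'
import cv2,numpy as np
def world(c):
    h,w=c["range_z"].shape; u,v=np.meshgrid(np.arange(w),np.arange(h)); z=c["range_z"]
    P=np.stack([(u-c["cx"])/c["fx"]*z,-(v-c["cy"])/c["fy"]*z,-z,np.ones_like(z)],-1)
    return (P@np.asarray(c["cam_to_world"]).T)[...,:3]
def ray(c,px,zp):
    d=np.stack([(px[:,0]-c["cx"])/c["fx"],-(px[:,1]-c["cy"])/c["fy"],-np.ones(len(px))],-1)
    T=np.asarray(c["cam_to_world"]); d=d@T[:3,:3].T
    return T[:3,3]+d*((zp-T[2,3])/d[:,2])[:,None]
def tops(c,kind,zp=60):
    "circles (x,y,r) of the top faces at height zp"
    hsv=cv2.cvtColor(c["image"],cv2.COLOR_BGR2HSV); W=world(c)
    z=W[...,2]; h,s,v=[hsv[...,i] for i in range(3)]
    m=(z>zp-9)&(z<zp+9)&(c["range_z"]>0)
    m&=((s>60)&(h>5)&(h<28)) if kind=="spool" else (s<60)
    m=cv2.morphologyEx(m.astype(np.uint8),cv2.MORPH_CLOSE,np.ones((3,3)))
    out=[]
    for k in cv2.findContours(m,cv2.RETR_EXTERNAL,cv2.CHAIN_APPROX_NONE)[0]:
        if cv2.contourArea(k)<40: continue
        p=ray(c,k[:,0].astype(float),zp)[:,:2].astype(np.float32)
        (x,y),r=cv2.minEnclosingCircle(p)
        e=cv2.fitEllipse(p)
        out.append([round(float(q),1) for q in (x,y,r,*e[0],*e[1])]+k[:,0].mean(0).astype(int).tolist())
    return out
E
python3 - <<'E'
import numpy as np,cv2
from vis import *
for n in("scene","side"):
    c=dict(np.load(f"{n}0.npz"))
    for k in("spool","can"):
        print(n,k)
        for t in tops(c,k): 
            if t[2]>10: print(t)
    i=c["image"]
    if n=="side": cv2.imwrite("pics/crop.png",cv2.resize(i[260:400,220:390],None,fx=4,fy=4,interpolation=cv2.INTER_CUBIC))
E
```

```text
scene spool
[881.9, 47.3, 40.9, 896.8, -9.2, 35.6, 55.4, 459, 363]
[608.5, -240.7, 69.4, 608.5, -240.9, 136.0, 136.8, 203, 333]
[850.9, 179.7, 84.5, 851.1, 179.3, 14.5, 300.9, 496, 296]
[633.6, 10.1, 69.5, 633.4, 9.8, 135.6, 136.2, 331, 264]
[851.1, 337.8, 111.3, 836.4, 306.6, 113.8, 193.1, 530, 252]
[772.2, 352.3, 103.6, 772.4, 356.4, 4.6, 235.5, 507, 221]
[644.9, 242.9, 69.5, 644.7, 242.8, 135.0, 135.9, 420, 209]
scene can
[875.1, -25.1, 17.1, 875.4, -24.4, 20.6, 36.4, 426, 381]
[653.2, -247.6, 11.9, 654.3, -247.9, 10.7, 26.7, 214, 355]
[468.5, -502.5, 97.3, 535.8, -517.1, 19.9, 269.6, 5, 370]
[852.6, 264.7, 20.6, 851.4, 265.0, 34.5, 38.7, 521, 268]
[644.9, 60.8, 12.3, 643.8, 58.5, 11.4, 25.8, 354, 252]
[641.2, 240.0, 25.5, 641.3, 241.9, 32.5, 48.8, 418, 207]
[461.8, 61.7, 12.7, 462.7, 61.4, 20.4, 21.9, 294, 197]
[457.0, 191.9, 19.8, 456.5, 192.1, 32.4, 37.6, 338, 170]
[442.1, 297.4, 20.6, 442.4, 297.5, 32.9, 38.1, 367, 148]
[609.9, 604.7, 124.7, 348.0, 827.2, 374.3, 867.3, 506, 146]
[14.3, -2.1, 89.9, -36.3, 11.3, 184.2, 263.9, 172, 123]
[205.6, 1226.3, 210.3, 199.9, 1249.0, 50.3,
[... 375 characters left out ...]
side can
[435.1, 309.1, 18.1, 435.0, 309.0, 32.8, 35.4, 277, 350]
[598.6, 269.7, 11.8, 598.1, 269.4, 8.4, 27.3, 179, 322]
[636.1, 251.3, 19.2, 636.8, 251.4, 32.5, 37.3, 159, 311]
[851.6, 261.5, 22.7, 851.7, 261.9, 35.5, 45.5, 31, 311]
[449.1, 203.2, 18.4, 449.1, 203.3, 32.8, 35.8, 273, 292]
[455.7, 73.5, 12.3, 455.1, 75.0, 19.9, 21.4, 275, 236]
[5.8, 9.4, 86.5, -21.2, -33.5, 191.4, 259.0, 499, 236]
[871.3, -15.7, 23.4, 871.2, -16.5, 25.6, 43.4, 84, 197]
[861.4, -298.4, 147.8, 863.9, -271.2, 21.2, 356.8, 126, 128]
[120.7, -522.8, 114.3, 119.3, -517.5, 166.3, 215.0, 407, 86]
[449.2, -577.0, 131.3, 449.8, -575.6, 202.4, 244.3, 292, 75]
[1669.2, -1153.8, 53.9, 1667.7, -1162.9, 33.7, 107.0, 5, 3]
```

View pics/crop.png

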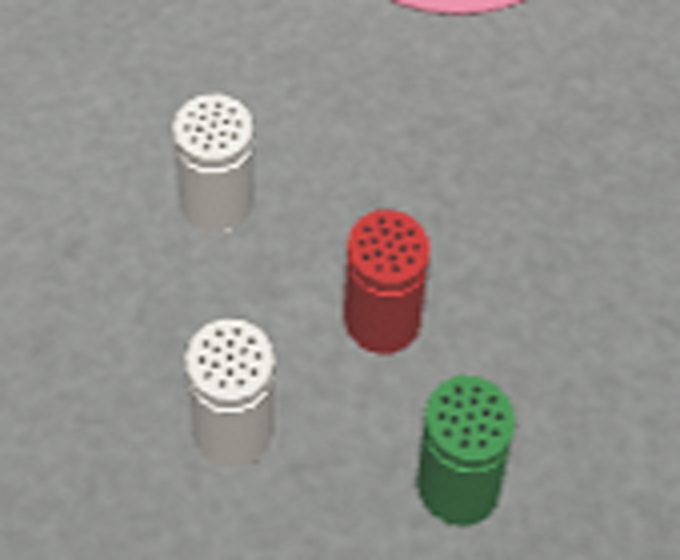

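The crop confirms two white perforated canisters, at side pixels (273,292) and (277,350); the red and green ones are the decoys. The two fixed cameras disagree by about 8–10 mm, so I'll settle the positions with the wrist camera on the way.

Run:
```python
from workcell import *
import numpy as np,cv2
from vis import *
np.set_printoptions(precision=3,suppress=True)
s=read_state();print(s["time"],s["tool_rot"],grip_point_offset)
for n in("scene","side"):
    c=dict(np.load(f"{n}0.npz"));W=world(c)
    for p in([(295,230)] if n=="scene" else [(240,255)]): print(n,"bench z",np.median(W[p[1]-5:p[1]+5,p[0]-5:p[0]+5,2]))
R=[np.diag([1.,-1,-1]),np.diag([-1.,1,-1])]
for p in((606,-237,300),(631,13,300),(446,250,300),(453,198,27),(438,303,27),(606,-237,62),(631,13,62)):
    for r in R: print(p,r[0,0],inverse_kinematics(np.array(p,float),r))
```

```text
0.1 [[ 0.896  0.444 -0.   ]
 [ 0.444 -0.896  0.001]
 [-0.    -0.001 -1.   ]] -18.700000000000003
scene bench z -2.3032031688198344
side bench z 0.19966747160083287
(606, -237, 300) 1.0 [ 0.3    0.507 -0.028  1.442  0.015  1.193 -1.301]
(606, -237, 300) -1.0 [ 0.724  0.588 -0.718  1.416  0.39   1.283  1.549]
(631, 13, 300) 1.0 [ 0.019  0.478 -0.2    1.491  0.099  1.182 -1.768]
(631, 13, 300) -1.0 [ 0.381  0.569 -0.781  1.47   0.408  1.27   1.128]
(446, 250, 300) 1.0 [ 0.043  0.369 -0.869  1.777  0.308  1.139 -2.495]
(446, 250, 300) -1.0 [ 0.255  0.503 -1.227  1.769  0.502  1.233  0.463]
(453, 198, 27) 1.0 [-0.421  0.655 -0.147  2.07   0.216  0.431 -2.306]
(453, 198, 27) -1.0 [-0.13   0.706 -0.539  2.055  0.676  0.561  0.417]
(438, 303, 27) 1.0 [-0.84   0.702  0.171  1.984 -0.242  0.475 -2.064]
(438, 303, 27) -1.0 [-0.32   0.745 -0.548  1.956  0.651  0.623  0.275]
(606, -237, 62) 1.0 [ 0.275  0.765  0.01   1.645 -0.011  0.732 -1.28 ]
(606, -237, 62) -1.0 [ 0.683  0.843 -0.637  1.62   0.611  0.886  1.379]
(631, 13, 62) 1.0 [-0.082  0.739 -0.049  1.699  0.051  0.704 -1.728]
(631, 13, 62) -1.0 [ 0.353  0.848 -0.733  1.674  0.696  0.899  0.908]
```

Run:
```python
from workcell import *
import numpy as np,cv2
from vis import *
R=np.diag([-1.,1,-1])
for n,p in(("A",(606,-237,330)),("B",(631,13,330)),("C",(446,250,330))):
    movep(np.array(p,float),R); c=camera("wrist"); np.savez(f"w{n}.npz",**c); cv2.imwrite(f"pics/w{n}.png",c["image"])
    s=read_state();print(n,s["time"],s["eef_pos"],np.round(c["cam_to_world"][:3,3],1))
    for k in("spool","can"):
        for t in tops(c,k):
            if 13<t[2]<80: print(k,t)
cv2.imwrite("pics/w.png",np.hstack([cv2.resize(cv2.imread(f"pics/w{n}.png"),(266,200)) for n in "ABC"]))
```

```text
A 1.875 [ 605.53956936 -237.99978249  329.65165764] [ 534.4 -237.9  472.9]
spool [818.9, 184.3, 59.5, 820.0, 179.9, 19.2, 133.4, 549, 311]
spool [629.0, 12.3, 70.0, 629.1, 12.2, 137.2, 138.4, 459, 191]
spool [603.7, -239.4, 69.5, 603.5, -239.3, 137.2, 137.3, 275, 173]
B 2.9083 [631.26288151  10.67190189 329.80889186] [560.   11.1 473. ]
spool [869.9, 53.1, 40.6, 865.7, 48.0, 23.9, 82.8, 301, 325]
spool [821.8, 292.2, 59.5, 834.3, 299.9, 54.1, 112.1, 465, 305]
spool [640.3, 246.8, 69.8, 640.4, 246.8, 137.2, 138.3, 450, 180]
spool [628.8, 12.9, 69.4, 628.8, 12.9, 137.2, 137.4, 277, 172]
spool [603.2, -238.8, 69.8, 603.2, -238.7, 137.5, 138.4, 87, 154]
can [857.1, -291.0, 21.6, 857.6, -298.0, 12.4, 51.7, 81, 321]
can [854.5, -384.9, 35.7, 856.5, -381.3, 11.8, 77.3, 21, 321]
can [870.2, -21.0, 19.9, 870.3, -21.9, 15.6, 47.0, 256, 328]
can [636.2, 245.2, 18.5, 636.4, 245.2, 32.8, 36.4, 449, 180]
can [449.3, 196.8, 18.4, 449.5, 197.1, 33.1, 36.0, 433, 24]
can [436.0, 301.9, 20.2, 437.3, 302.4, 29.1, 39.3, 524, 12]
C 4.1083 [447.16008306 248.88420313 329.8363667 ] [375.9 249.  473. ]
spool [757.1, 376.7, 13.8, 760.7, 379.7, 11.6, 27.7, 355, 366]
spool [639.5, 247.3, 69.9, 639.4, 247.2, 137.1, 137.8, 275, 300]
spool [627.9, 13.0, 69.9, 606.6, -4.2, 76.9, 142.6, 109, 282]
can [634.5, 247.8, 18.7, 634.5, 246.9, 32.7, 36.5, 275, 299]
can [447.8, 198.6, 17.3, 447.7, 198.7, 32.3, 33.3, 239, 177]
can [433.3, 304.7, 17.1, 433.6, 304.6, 32.2, 33.2, 318, 166]
```

View pics/w.png

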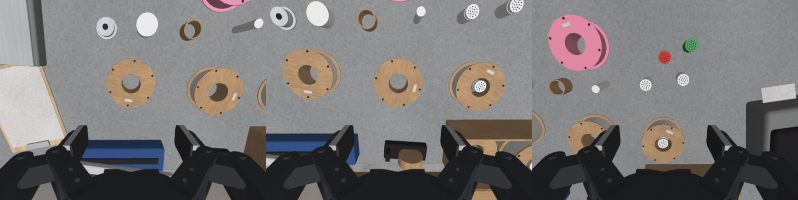

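The wrist view agrees with itself: spool A (603.5,-239) and spool B (629,13), with the canisters at (447.8,198.7) and (433.4,304.7). In the montage the canisters sit at (646,85) and (683,79), with red and green behind them, clear of the fingers. I'll take the first canister to spool B.

```bash
cat > job.py <<'E'
from workcell import *
import numpy as np,cv2,sys
from vis import *
R=np.diag([-1.,1,-1]); V=lambda p,z:np.array([p[0],p[1],z],float)
def run(can,spool,tag,zg=27,zr=63):
    movep(V(can,130),R)
    if movel(V(can,zg),max_speed=100,guard=15): movel(V(can,150)); sys.exit("touched on descent")
    clamp(); s=read_state(); print("gap",s["finger_gap"],s["gripper_force"],s["time"])
    movel(V(can,190)); s=read_state(); print("lifted gap",s["finger_gap"])
    if s["finger_gap"]<25: sys.exit("nothing held")
    movep(V(spool,190),R)
    c=camera("wrist"); cv2.imwrite(f"pics/held{tag}.png",c["image"])
    hit=movel(V(spool,zr),max_speed=70,guard=12); s=read_state(); print("hit",hit,s["eef_pos"],s["ft_force"])
    if hit: sys.exit("touched on insertion")
    open_gripper(); wait(0.2); movel(V(spool,200))
    c=camera("wrist"); cv2.imwrite(f"pics/done{tag}.png",c["image"]); print(read_state()["time"])
    for k in("spool","can"):
        for t in tops(c,k):
            if np.hypot(t[3]-spool[0],t[4]-spool[1])<60: print(k,t)
E
python3 - <<'E'
from job import *
run((447.8,198.7),(629,13),"1")
cv2.imwrite("pics/v1.png",np.hstack([cv2.resize(cv2.imread(f"pics/{n}1.png"),(400,300)) for n in("held","done")]))
E
```

```text
gap 32.913812427643826 58.708046078681946 6.6667
lifted gap 33.02610796327629
hit False [629.19032911  13.00598902  63.3351558 ] [ 0.04495676 -0.04880215 -0.9465951 ]
12.8167
spool [628.9, 12.9, 69.5, 628.9, 12.8, 137.5, 137.9, 276, 196]
can [642.0, 60.1, 11.5, 641.7, 59.9, 8.6, 26.9, 325, 214]
can [628.8, 13.2, 17.5, 628.9, 12.9, 32.6, 33.9, 276, 201]
```

View pics/v1.png

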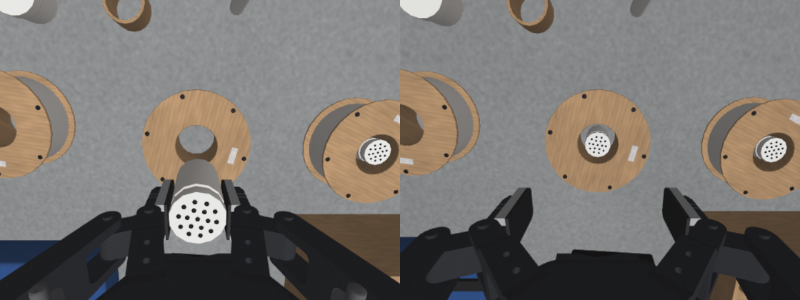

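The canister is seated and centred in spool B, at (597,144) in the right-hand picture, cap up, and the spool hasn't moved. Now the second one into spool A.

Run:
```python
from job import *
run((433.4,304.7),(603.5,-239),"2")
cv2.imwrite("pics/v2.png",np.hstack([cv2.resize(cv2.imread("pics/done2.png"),(400,300)),cv2.resize(camera("side")["image"],(400,300))]))
```

```text
gap 32.52614962407638 58.80644381046295 15.875
lifted gap 32.700382683727426
hit False [ 603.68930598 -239.05472218   63.3467771 ] [ 0.33516311  0.66871498 -0.32368315]
23.0583
spool [603.6, -239.4, 69.5, 603.6, -239.4, 137.6, 137.9, 275, 196]
can [652.3, -246.9, 11.5, 652.2, -246.7, 8.6, 27.3, 268, 249]
can [603.3, -238.9, 17.6, 603.4, -239.0, 32.8, 33.9, 276, 201]
```

View pics/v2.png

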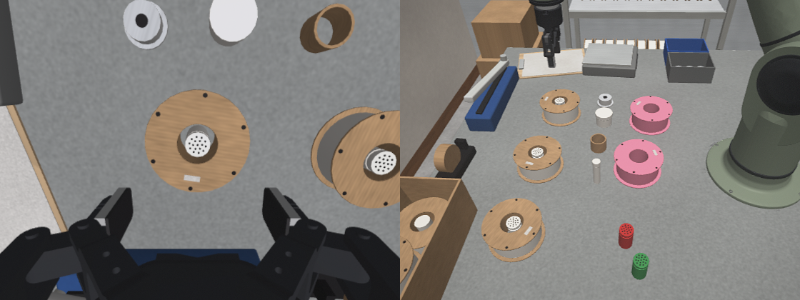

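Both canisters are down in their cores, upright: left picture (197,144), right picture (559,101) and (538,153). The spools are flat where they lay and the gripper is clear.

```bash
python3 -c "
from workcell import *
print(finish_job())"
```

```text
the job is handed in; nothing more can be done
None
```

Both canisters are upright and fully down in the two empty spools' cores, the spools stayed flat where they lay, and the job was handed in at about 23 s of the 48 s allowed; no verdict came back.

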